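Reassemble the filter stack of a vacuum cleaner

TASK

Put the repaired vacuum cleaner's filter unit back together in its canister, in this order: stand the steel sieve basket in the canister, stand the paper filter cartridge in the basket with its stub up, lay the aluminium collar over the stub flat on the cartridge, and last set the black dome over it all, level and fully down on the canister's ledge. Let go of everything, and leave the mug and the tin of screws where they stand.

Things in the scene. Friction and masses are not known exactly. Their poses are not given: they have to be found in the camera images.
- canister: Grey open round canister, fixed. Origin: centre of its underside on the bench, z up. Thick lower wall, 108 mm across, ends in a flat ring ledge 32 mm above the bench; above it a thinner rim, 84 mm outside diameter, rises to 45 mm. Bore 76 mm across, its floor 5 mm above the bench. A black hose stub, 26 mm thick, 16 mm above the bench, sticks out along its +x to 80 mm from the axis.
- basket: Loose steel sieve basket with dark slots, upright, open on top: 60 mm outside, 54 mm inside diameter, 68 mm high, floor 3 mm thick, about 110 g. Origin: centre of its underside, z up. Grasp it round the outside near its top: seated in the canister it stands 28 mm out of the rim, its top 73 mm above the bench.
- cartridge: Loose rigid pleated white filter cartridge with black end caps, upright: 38 mm diameter, 90 mm high, plus a black central stub on top, 14 mm diameter, 18 mm high, tip tapered (108 mm in all); about 90 g. Origin: centre of its underside, z up. Grasp the body near its upper end: seated, the body's top is 98 mm above the bench, 25 mm out of the basket.
- collar: Loose thick aluminium ring lying flat: 40 mm outside diameter, 26 mm bore, 18 mm high, about 60 g. Origin: centre of its underside, z up. Grasp it across its outside. Seated on the cartridge its underside is 98 mm and its top 116 mm above the bench.
- dome: Loose black dome with a grey band near its rim, open side down: a straight upside-down cup, 102 mm outside, 94 mm inside diameter, 94 mm high (90 mm deep inside), with a grey central knob on top, 30 mm diameter, 28 mm high; about 160 g. Origin: centre of its lower edge, z up. Grasp the knob. It slips over the canister's rim with 5 mm to spare all round and rests on the ledge.
- mug: White mug that is not part of the job: 76 mm diameter, 90 mm high, with a handle about 30 mm out from its side at +y. Origin: centre of its underside. Leave it where it stands.
- tin: Shallow round aluminium tin of brass screws that is not part of the job: 84 mm diameter, 22 mm high. Origin: centre of its underside. Leave it where it stands.
Not all that is in view belongs to the job. Leave any yellow look-alike of the dome alone. What is shaped like the collar but turquoise is not meant.

How it is judged:
On the way, in this order (a step that is already met when the one before it is completed fails the run):
1. the sieve basket stands upright on the floor of the canister (horizontal distance between basket and canister below 0.012 m and z of basket in the frame of canister between 0.001 and 0.009 m and angle between basket's own z axis and vertical below 0.1 rad), for 0.2 s.
2. the filter cartridge stands upright on the floor of the basket (horizontal distance between cartridge and basket below 0.012 m and z of cartridge in the frame of basket between -0.001 and 0.007 m and angle between cartridge's own z axis and vertical below 0.1 rad), for 0.2 s.
3. the collar lies flat on the cartridge, round its stub (horizontal distance between collar and cartridge below 0.01 m and z of collar in the frame of cartridge between 0.086 and 0.094 m and angle between collar's own z axis and vertical below 0.1 rad), for 0.2 s.
4. the dome sits level on the canister's ledge, over everything (horizontal distance between dome and canister below 0.01 m and z of dome in the frame of canister between 0.028 and 0.036 m and angle between dome's own z axis and vertical below 0.1 rad), for 0.2 s.
At the end, for the whole second after the job is handed in: Basket on the canister's floor and cartridge on the basket's floor, axes within 12 mm; collar on the cartridge's top and dome's rim on the canister's ledge, within 10 mm. Each height within 4 mm, each part within 0.1 rad of upright, released and at rest (all of step 1 and all of step 2 and all of step 3 and all of step 4 and linear speed of each of basket, cartridge, collar, dome below 0.02 m/s and contact force between the fingers and basket below 0.1 N and contact force between the fingers and cartridge below 0.1 N and contact force between the fingers and collar below 0.1 N and contact force between the fingers and dome below 0.1 N); the robot touches nothing.
It fails at once if the mug is shoved more than 40 mm or tipped (distance of mug from where it was at the start of the episode above 0.04 m or angle between mug's own z axis and vertical above 0.5 rad).
It fails at once if the tin is shoved more than 40 mm or tipped (distance of tin from where it was at the start of the episode above 0.04 m or angle between tin's own z axis and vertical above 0.5 rad).
It also fails if it takes over 115 s, if anything falls off the work surface, if the arm or the gripper's body presses on something with over 40 N, if the wrist force passes 120 N, or if a joint passes its speed limit or range.

ROBOT

A 7-joint arm with a two-finger parallel gripper is mounted at the origin on the work surface. World frame = base frame: x ahead of the robot, y to its left, z up, the work surface at z = 0. Lengths are in m, angles in rad, forces in N, time in s.
With the tool pointing down it reaches from about 0.425 to 0.925 m from the base axis. Payload 6.8 kg.
Tool frame: the origin (TCP) lies on the centre line of the jaws, within the pads' length; the fingertips stand 11 mm ahead of it and the grasp point (between the pads) lies 8 mm behind it; z points along the fingers, y is the line along which they close (so a half turn about z gives the same grasp; the last joint's range is limited). The gripper opens to 85 mm and grips with 20 to 120 N. Pads are 22 mm wide; open, the fingers measure 114 mm over their backs; the gripper's body (76 mm by 85 mm) begins 54 mm behind the grasp point. The pads swing forward as they close: fully open they stand 13 mm farther back than shut.
Start: joints at [-1.267, 0.477, 0.022, 1.555, -0.011, 1.109, -0.083], TCP at [0.27, 0.619, 0.242] pointing down, gripper open.
Joint ranges: [-2.96, 2.96], [-0.34, 2.1], [-1.41, 1.46], [0.24, 2.44], [-1.37, 4.51], [0.17, 1.92], [-2.96, 2.96]. Speed limits (rad/s): [2.39, 2.39, 3.14, 3.14, 3.14, 3.14, 3.14].

INTERFACE

Orientations are given as a unit quaternion [x, y, z, w].
In Python, from cell import robot, vision, job gives the robot as it stands. The module is installed in compiled form; this text tells all that it offers.
- The arm moves only by the tool carry_out, never from a script. Its argument "plan" is text: rows parted by semicolons, each of 7 numbers parted by spaces: the turn, a rotation vector about the tool's x, y, z in rad, then the shift along the tool's x, y, z in cm, then the opening, from -1 (shut) to 1 (fully open). In form: rx ry rz x y z hand; .... A call has 1 to 5 rows; each row shifts and turns the commanded pose from where the row before left it, along the tool's axes as they then stand; what a row does not reach is not made up. A row lasts 1/8 s, in which the tool goes at most 62.5 mm and 10.7 degrees, less where a joint would pass 70% of its speed; a pose out of reach is approached as far as the arm can. A call is refused whole if a number of a shift passes 6.25 or a number of a turn 0.188, either way. A call with a gripper value outside its range is refused whole. The fingers move at their own pace and stop on an object; the grip force is fixed at half the most. Time passes only in rows, so rows that do not move let the fingers close. It gives the time, the measured TCP pose, the force, the opening and the grip force at its end, in the units of the state.
- robot.observe(): the state, without advancing time (a new reading comes with each control period).
- vision.grab_frame(name): name is "side" or "top" or "wrist"; returns a dict with "color" (480x640x3 uint8, red, green, blue), "range_z" (480x640 float32, m along the optical axis (not along the pixel's ray), 0 where there is no reading), "fov_y" (degrees; the focal length in pixels is half the picture's height over the tangent of half this angle, whatever the lens; pixels are square), "cx", "cy" (the principal point, pixels), "camera_from_world" (4x4, takes a point from world to camera coordinates); the wrist camera has in their place "hand_eye" (4x4, takes a point from camera to tool coordinates, whose origin is the TCP and whose axes are the flange's). Camera axes: x right, y up, looking along -z (the intrinsics and any distortion apply to the point x, -y, -z); pixel columns grow to the right and rows downward; lengths in m; the calibration is good to about 2 mm. The wrist camera is an equidistant fisheye: a pixel r from the principal point sees the ray r / f radians off the axis. A picture is of the moment at which its call begins: read the wrist's pose just before it.
- job.finish_job(): hands the job in; it is judged then, once.
Trained networks look in a picture, given as the dict that the camera call returned (one of the last four; its "shot" number tells which), for a name from the list of things; names that differ only in an ending like _2 or _b are one class to them, and where a whole thing is asked for, a point or a joint stands for the part that bears it (a point fixed in the world has none). Each returns a list of dicts, best first, with "conf" (0 to 1); they miss things now and then, are a little off and sometimes report something else, mostly with a low value. They report only what shows in the picture. A call takes as long as a camera call. They do not tell look-alikes from the thing itself.
- vision.look_for(query, picture): "point" ([x, y, z] in m, in the coordinates of the camera as it stood for that picture, good to about 4 mm: the middle of the surface that is visible of it).
- vision.masks_of(query, picture): "pixels" (480x640 bool, what is visible of it).
The state is a dict: "clock": time; "joints": joint angles; "qd": joint speeds; "tau": joint torques, N m; "position": TCP position; "tool_rot": TCP orientation; "contact_force": force on the tool from outside, world axes, zero at the start; "moment": the same for the moment, N m; "grip_width": finger opening in m; "grip_force": force on a finger pad.
Only numpy, scipy, OpenCV 4.12 (cv2) and the standard library are available. Lean on these libraries where they do the work, as an engineer would, in place of code of your own. Each camera call takes 0.05 s, during which the arm holds its last target. There are 200 camera calls.

## Working session

There is one attempt and no reset: what is moved stays moved. The work goes in short steps, Python scripts to look and compute and a tool call to move; the robot and the scene stay as the last step left them, time stands still between calls to the robot, and variables do not carry over. Pictures are saved under pics/ and viewed, at most 14 in all, crops included, and the job is handed in when it is done.

Besides the shell and the picture viewer there is one more tool, called after "Call:" by a JSON object that holds its "op" and its "data". carry_out: Moves the arm, as the interface text tells. Its arguments: {"type":"object","properties":{"plan":{"type":"string"}},"required":["plan"]}

```bash
mkdir -p pics; cat > h.py <<'E'
import numpy as np, cv2
from cell import robot, vision, job
from scipy.spatial.transform import Rotation as R
def world(fr, p):
    return (np.linalg.inv(fr["camera_from_world"])@np.append(p,1))[:3]
def cloud(fr, m=None):
    h,w=fr["range_z"].shape; f=h/2/np.tan(np.radians(fr["fov_y"])/2)
    v,u=np.mgrid[:h,:w]; d=fr["range_z"]
    ok=d>0
    if m is not None: ok&=m
    v,u,d=v[ok],u[ok],d[ok]
    P=np.stack([(u-fr["cx"])/f*d,-(v-fr["cy"])/f*d,-d,np.ones_like(d)])
    return (np.linalg.inv(fr["camera_from_world"])@P)[:3].T
def pix(fr,X):
    c=fr["camera_from_world"]@np.append(X,1); f=240/np.tan(np.radians(fr["fov_y"])/2)
    return fr["cx"]+f*c[0]/-c[2], fr["cy"]-f*c[1]/-c[2]
def save(fr,n): cv2.imwrite("pics/"+n,fr["color"][:,:,::-1])
E
python3 - <<'E'
from h import *
s=robot.observe(); print({k:np.round(v,3) for k,v in s.items()})
for n in ("top","side"):
    fr=vision.grab_frame(n); save(fr,n+"1.png")
    print(n,fr["fov_y"],fr["cx"],fr["cy"],[k for k in fr])
    for q in "canister basket cartridge collar dome mug tin".split():
        for r in vision.masks_of(q,fr)[:3]:
            if r["conf"]<.2: continue
            P=cloud(fr,r["pixels"]); vs=np.argwhere(r["pixels"]).mean(0)
            if len(P)<10: continue
            zt=np.percentile(P[:,2],98); T=P[P[:,2]>zt-.006]
            lo,hi=np.percentile(T,1,axis=0),np.percentile(T,99,axis=0)
            print(q,round(r["conf"],2),"px",vs[::-1].round(),"ztop",zt.round(3),"ctr",((lo+hi)/2).round(3),"ext",(hi-lo).round(3))
E
```

```text
{'clock': np.float64(0.0), 'joints': array([-1.267,  0.478,  0.022,  1.556, -0.012,  1.109, -0.083]), 'qd': array([ 0.002,  0.001, -0.   , -0.001, -0.001,  0.001, -0.002]), 'tau': array([ 0.0000e+00, -5.9646e+01,  1.6080e+00, -2.8120e+01,  1.2000e-02,
        9.0000e-03,  0.0000e+00]), 'position': array([0.27 , 0.618, 0.241]), 'tool_rot': array([ 0.204,  0.979, -0.001, -0.   ]), 'contact_force': array([-0.841,  0.183,  0.174]), 'moment': array([-0.022, -0.038, -0.014]), 'grip_force': np.float64(0.0), 'grip_width': np.float64(0.085)}
top 47.9660572241528 321.5387045180584 237.2594822779647 ['color', 'range_z', 'fov_y', 'cx', 'cy', 'camera_from_world', 'shot']
canister 0.98 px [334. 168.] ztop 0.046 ctr [ 0.649 -0.113  0.044] ext [0.081 0.08  0.009]
basket 0.81 px [203. 244.] ztop 0.072 ctr [0.466 0.209 0.07 ] ext [0.058 0.058 0.008]
cartridge 0.89 px [249. 181.] ztop 0.106 ctr [0.616 0.094 0.106] ext [0.014 0.01  0.008]
collar 0.49 px [262. 262.] ztop 0.022 ctr [0.423 0.066 0.02 ] ext [0.032 0.032 0.007]
dome 0.76 px [495. 213.] ztop 0.122 ctr [ 0.522 -0.503  0.121] ext [0.027 0.028 0
[... 814 characters left out ...]
[0.037 0.039 0.007]
collar 0.49 px [295. 203.] ztop 0.022 ctr [0.426 0.063 0.02 ] ext [0.037 0.038 0.007]
dome 0.97 px [424. 446.] ztop 0.124 ctr [ 0.523 -0.506  0.122] ext [0.028 0.028 0.007]
dome 0.56 px [333. 294.] ztop 0.123 ctr [ 0.452 -0.212  0.122] ext [0.028 0.028 0.008]
dome 0.55 px [247. 316.] ztop 0.124 ctr [ 0.29  -0.223  0.122] ext [0.027 0.028 0.008]
mug 0.7 px [405. 353.] ztop 0.092 ctr [ 0.539 -0.348  0.09 ] ext [0.074 0.074 0.007]
mug 0.66 px [333. 115.] ztop 0.025 ctr [0.575 0.347 0.023] ext [0.08  0.086 0.008]
tin 0.67 px [333. 115.] ztop 0.025 ctr [0.574 0.347 0.023] ext [0.08  0.086 0.008]
tin 0.22 px [302. 149.] ztop 0.071 ctr [0.467 0.206 0.069] ext [0.058 0.061 0.008]
```

View pics/top1.png

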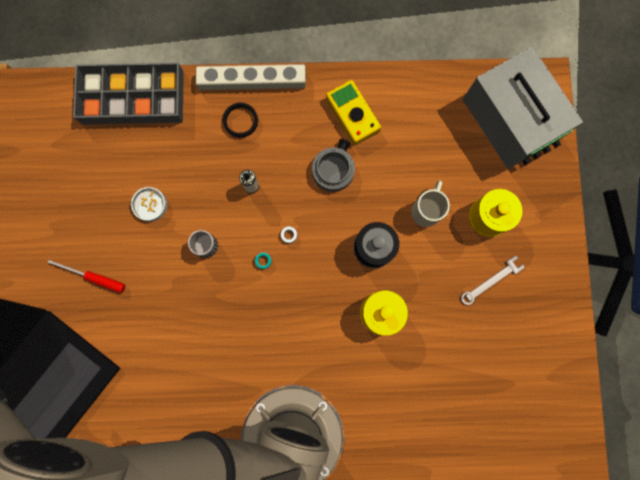

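View pics/side1.png

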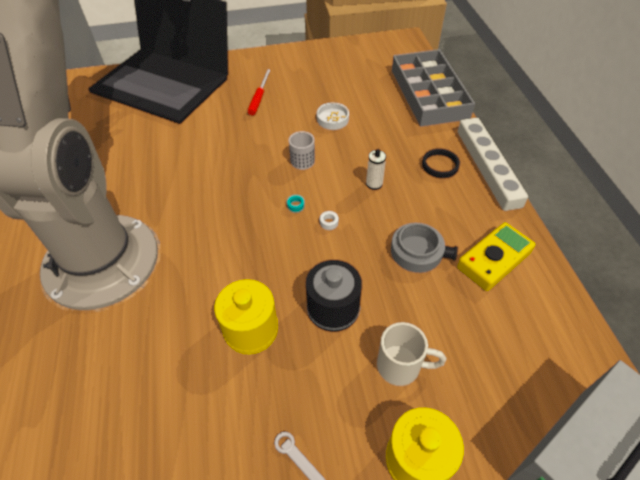

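Top view: black dome at (377,245); the yellow domes at (495,213) and (384,313) are look-alikes. The two rings are silver (289,235), which is the collar, and turquoise (263,262), which isn't meant. Canister (334,168), basket (203,244), cartridge (249,181), mug (430,207) and tin (149,205) agree with the networks, and the measured heights and diameters fit. The side view agrees: silver ring (329,220), black dome (333,294). One enlarged crop will confirm this while I start with the basket, which has no look-alike.

Call:
{"op": "carry_out", "data": {"plan": "0 0 -0.137 0 0 0 1; 0 0 -0.137 0 0 0 1; 0 0 -0.137 0 0 0 1; 0 0 0 -2.4 -5 0 1; 0 0 0 -2.4 -5 0 1"}}

```text
clock: 1.42
position: [0.3184, 0.5176, 0.2421]
tool_rot: [-0.0, 1.0, 0.0, 0.0]
contact_force: [0.5, 0.5, -0.1]
grip_width: 0.0857
grip_force: 0.0
```

```bash
python3 -c "
import cv2
a=cv2.imread('pics/top1.png')[200:360,230:430]; cv2.imwrite('pics/crop1.png',cv2.resize(a,None,fx=3.5,fy=3.5,interpolation=cv2.INTER_CUBIC))"
```

```text
(no output)
```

View pics/crop1.png

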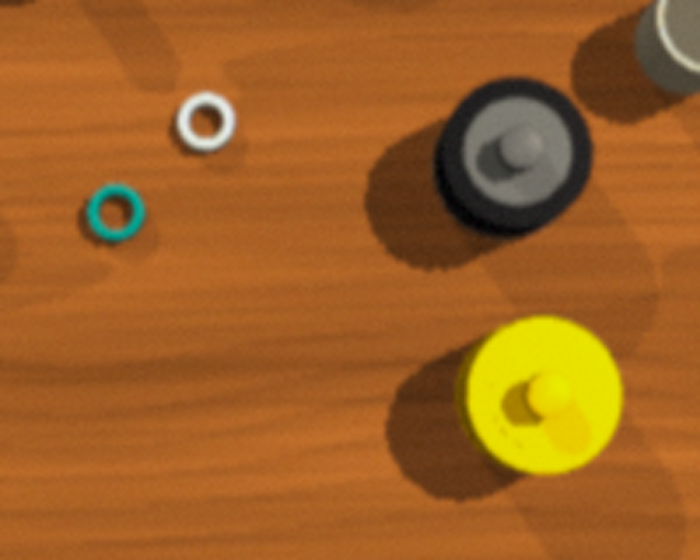

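The crop confirms it: the silver ring (crop 206,122) is the collar, and the black dome (crop 515,155) is the one meant. The turquoise ring and the yellow dome stay put.

Call:
{"op": "carry_out", "data": {"plan": "0 0 0 -2.5 -5.2 0 1; 0 0 0 -2.5 -5.2 0 1; 0 0 0 -2.5 -5.2 0 1; 0 0 0 -2.5 -5.2 0 1; 0 0 0 -2.5 -5.2 0 1"}}

```text
clock: 2.05
position: [0.4436, 0.2567, 0.2427]
tool_rot: [0.0, 1.0, 0.0, 0.0]
contact_force: [0.1, -0.3, -0.4]
grip_width: 0.0854
grip_force: 0.0
```

Call:
{"op": "carry_out", "data": {"plan": "0 0 0 -2.3 -5 2 1; 0 0 0 0 0 4 1; 0 0 0 0 0 4 1; 0 0 0 0 0 0 1; 0 0 0 0 0 0 1"}}

```text
clock: 2.68
position: [0.4666, 0.209, 0.1436]
tool_rot: [0.0, 1.0, 0.0, 0.001]
contact_force: [0.2, 0.4, 0.2]
grip_width: 0.0854
grip_force: 0.0
```

```bash
cat >> h.py <<'E'
def wcloud(fr,s,m):
    """world points from wrist fisheye (range_z along the optical axis)"""
    f=240/np.tan(np.radians(fr["fov_y"])/2); v,u=np.nonzero(m&(fr["range_z"]>0)); d=fr["range_z"][v,u]
    a,b=u-fr["cx"],v-fr["cy"]; r=np.hypot(a,b)+1e-9; t=np.tan(r/f)
    P=np.stack([a/r*t*d,-b/r*t*d,-d,np.ones_like(d)])
    T=np.eye(4); T[:3,:3]=R.from_quat(s["tool_rot"]).as_matrix(); T[:3,3]=s["position"]
    return (T@fr["hand_eye"]@P)[:3].T
def fit(P,band=.006):
    zt=np.percentile(P[:,2],97); T=P[P[:,2]>zt-band][:,:2].astype(np.float32)
    c,r=cv2.minEnclosingCircle(T); lo,hi=np.percentile(T,1,axis=0),np.percentile(T,99,axis=0)
    return "ztop %.3f circ (%.4f %.4f) d %.3f  box ctr (%.4f %.4f) ext %.3f %.3f"%(zt,*c,2*r,*((lo+hi)/2),*(hi-lo))
def look(q,cams=("top","side","wrist")):
    s=robot.observe(); print("tcp",s["position"].round(4))
    for n in cams:
        s=robot.observe(); fr=vision.grab_frame(n)
        for r in vision.masks_of(q,fr)[:2]:
            if r["conf"]<.3: continue
            P=wcloud(fr,s,r["pixels"]) if n=="wrist" else cloud(fr,r["pixels"])
            if len(P)>20: print(n,q,round(r["conf"],2),fit(P))
    return fr
E
python3 - <<'E'
from h import *
fr=look("basket"); save(fr,"w1.png"); print(fr["fov_y"])
E
```

```text
tcp [0.4666 0.209  0.1436]
top basket 0.75 ztop 0.069 circ (0.4564 0.2076) d 0.058  box ctr (0.4493 0.2078) ext 0.029 0.056
wrist basket 0.6 ztop 0.069 circ (0.4674 0.2069) d 0.061  box ctr (0.4670 0.2073) ext 0.058 0.058
65.70646984690485
```

View pics/w1.png

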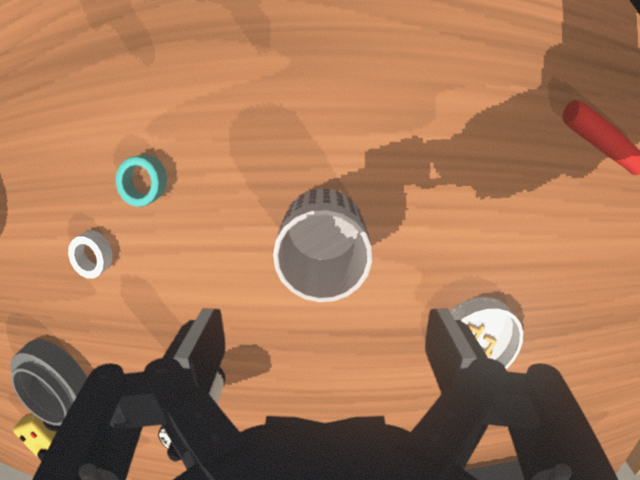

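The wrist view shows the basket at (322,245) between the open fingers, and the wrist measurement agrees with the top and side cameras. Now I descend and grip.

Call:
{"op": "carry_out", "data": {"plan": "0 0 0 0 -0.15 4 1; 0 0 0 0 0 4 1; 0 0 0 0 0 1.1 1; 0 0 0 0 0 0 -1; 0 0 0 0 0 0 -1"}}

```text
clock: 3.6
position: [0.4669, 0.2074, 0.053]
tool_rot: [0.001, 1.0, 0.001, 0.001]
contact_force: [-0.4, -0.2, -0.1]
grip_width: 0.0576
grip_force: 64.0
```

Call:
{"op": "carry_out", "data": {"plan": "0 0 0 0 0 0 -1; 0 0 0 0 0 0 -1; 0 0 0 0 0 0 -1; 0 0 0 0 0 -2 -1; 0 0 0 0 0 -3 -1"}}

```text
clock: 4.22
position: [0.4654, 0.2068, 0.1019]
tool_rot: [0.0, 1.0, -0.0, -0.0]
contact_force: [0.4, 0.3, -0.6]
grip_width: 0.0579
grip_force: 64.7
```

Call:
{"op": "carry_out", "data": {"plan": "0 0 0 0 0 -4 -1; 0 0 0 0 0 -4 -1; 0 0 0 -2.6 -4.6 -2 -1; 0 0 0 -2.6 -4.6 0 -1; 0 0 0 -2.6 -4.6 0 -1"}}

```text
clock: 4.85
position: [0.5446, 0.0677, 0.2026]
tool_rot: [0.0, 1.0, 0.0, 0.001]
contact_force: [0.8, 0.7, -2.0]
grip_width: 0.058
grip_force: 64.7
```

Call:
{"op": "carry_out", "data": {"plan": "0 0 0 -2.6 -4.6 0 -1; 0 0 0 -2.6 -4.6 0 -1; 0 0 0 -2.6 -4.6 0 -1; 0 0 0 -2.7 -4.5 0 -1; 0 0 0 0 0 0 -1"}}

```text
clock: 5.48
position: [0.6493, -0.12, 0.2018]
tool_rot: [0.004, 1.0, -0.002, 0.001]
contact_force: [-0.4, 0.2, -1.5]
grip_width: 0.0577
grip_force: 64.8
```

```bash
python3 - <<'E'
from h import *
look("canister"); fr=look("basket",("top","side")); save(fr,"s2.png")
E
```

```text
tcp [ 0.6493 -0.12    0.2018]
side canister 0.73 ztop 0.047 circ (0.6516 -0.1164) d 0.086  box ctr (0.6512 -0.1164) ext 0.081 0.083
side canister 0.68 ztop 0.218 circ (0.6427 -0.1137) d 0.059  box ctr (0.6369 -0.1139) ext 0.037 0.056
wrist canister 0.64 ztop 0.046 circ (0.6519 -0.1153) d 0.085  box ctr (0.6388 -0.1154) ext 0.056 0.082
tcp [ 0.6483 -0.1124  0.2015]
side basket 0.96 ztop 0.218 circ (0.6424 -0.1135) d 0.062  box ctr (0.6375 -0.1139) ext 0.037 0.060
```

View pics/s2.png

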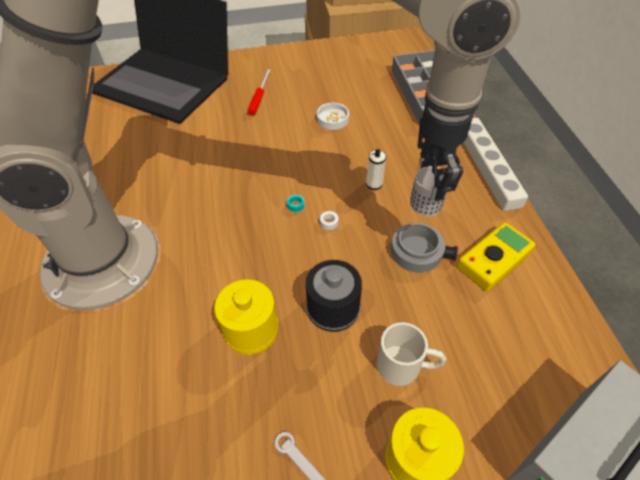

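The side view shows the basket (428,195) hanging upright above the canister (418,247). The refined canister centre is (0.651,-0.1155). Lowering.

Call:
{"op": "carry_out", "data": {"plan": "0 0 0 -0.25 -0.3 4 -1; 0 0 0 0 0 4 -1; 0 0 0 0 0 3 -1; 0 0 0 0 0 2 -1; 0 0 0 0 0 0 -1"}}

```text
clock: 6.6
position: [0.6502, -0.1169, 0.07]
tool_rot: [0.0, 1.0, 0.0, -0.001]
contact_force: [0.4, -0.3, -0.9]
grip_width: 0.0577
grip_force: 64.7
```

Call:
{"op": "carry_out", "data": {"plan": "0 0 0 0 0 0.7 -1; 0 0 0 0 0 0.5 -1; 0 0 0 0 0 0 -1"}}

```text
clock: 6.98
position: [0.6511, -0.1172, 0.0594]
tool_rot: [0.0, 1.0, 0.0, 0.0]
contact_force: [-0.3, -0.1, -1.9]
grip_width: 0.0576
grip_force: 64.7
```

Call:
{"op": "carry_out", "data": {"plan": "0 0 0 0 0.1 0.15 -1; 0 0 0 0 0 0 -1; 0 0 0 0 0 0 0.3; 0 0 0 0 0 0 1; 0 0 0 0 0 0 1"}}

```text
clock: 7.6
position: [0.6511, -0.1162, 0.0579]
tool_rot: [0.0, 1.0, 0.0, 0.0]
contact_force: [-0.2, 0.4, -0.0]
grip_width: 0.0855
grip_force: 0.0
```

Call:
{"op": "carry_out", "data": {"plan": "0 0 0 0 0 0 1; 0 0 0 0 0 -4 1; 0 0 0 0 0 -5 1; 0 0 0 0 0 -5 1; 0 0 0 0 0 0 1"}}

```text
clock: 8.22
position: [0.6539, -0.1169, 0.2028]
tool_rot: [0.001, 1.0, -0.0, 0.004]
contact_force: [-0.6, 0.8, -0.4]
grip_width: 0.0856
grip_force: 0.0
```

```bash
python3 - <<'E'
from h import *
look("basket"); look("cartridge")
E
```

```text
tcp [ 0.6539 -0.1169  0.2028]
side basket 0.87 ztop 0.075 circ (0.6508 -0.1166) d 0.062  box ctr (0.6512 -0.1168) ext 0.058 0.059
wrist basket 0.85 ztop 0.074 circ (0.6513 -0.1165) d 0.060  box ctr (0.6511 -0.1167) ext 0.058 0.057
tcp [ 0.6501 -0.116   0.196 ]
top cartridge 0.53 ztop 0.107 circ (0.6157 0.0932) d 0.015  box ctr (0.6157 0.0945) ext 0.013 0.010
side cartridge 0.93 ztop 0.106 circ (0.6166 0.0891) d 0.012  box ctr (0.6168 0.0893) ext 0.010 0.010
wrist cartridge 0.85 ztop 0.107 circ (0.6178 0.0920) d 0.015  box ctr (0.6178 0.0908) ext 0.013 0.011
```

Basket seated (top 74 mm, centred within 2 mm). Next, the cartridge.

Call:
{"op": "carry_out", "data": {"plan": "0 0 0 0.8 5.2 0 1; 0 0 0 0.8 5.2 0 1; 0 0 0 0.8 5.2 0 1; 0 0 0 0.9 5.15 0 1; 0 0 0 0 0 0 1"}}

```text
clock: 9.45
position: [0.6172, 0.098, 0.1976]
tool_rot: [-0.004, 1.0, 0.002, -0.0]
contact_force: [-0.0, -0.1, -0.5]
grip_width: 0.0854
grip_force: 0.0
```

```bash
python3 - <<'E'
from h import *
s=robot.observe(); fr=vision.grab_frame("wrist")
m=vision.masks_of("cartridge",fr)[0]["pixels"]; P=wcloud(fr,s,m)
print(s["position"]); print(fit(P)); Q=P[(P[:,2]>.08)&(P[:,2]<.096)]; print(fit(Q,.016))
print(robot.observe()["position"])
E
```

```text
[0.61719227 0.09796267 0.19761597]
ztop 0.108 circ (0.6188 0.0932) d 0.014  box ctr (0.6179 0.0930) ext 0.013 0.013
ztop 0.092 circ (0.6182 0.0931) d 0.040  box ctr (0.6176 0.0929) ext 0.037 0.035
[0.6182143  0.09158004 0.19780421]
```

Call:
{"op": "carry_out", "data": {"plan": "0 0 0 0 0.05 4 1; 0 0 0 0 0 4 1; 0 0 0 0 0 3 1; 0 0 0 0 0 0.7 1; 0 0 0 0 0 0 1"}}

```text
clock: 10.18
position: [0.6188, 0.0905, 0.0812]
tool_rot: [0.001, 1.0, -0.0, 0.0]
contact_force: [-0.3, 0.1, 0.5]
grip_width: 0.0848
grip_force: 0.0
```

Call:
{"op": "carry_out", "data": {"plan": "0 0 0 0 0 0 -1; 0 0 0 0 0 0 -1; 0 0 0 0 0 0 -1; 0 0 0 0 0 0 -1; 0 0 0 0 0 0 -1"}}

```text
clock: 10.8
position: [0.6191, 0.0922, 0.082]
tool_rot: [0.0, 1.0, 0.0, 0.001]
contact_force: [-1.2, 0.1, 5.0]
grip_width: 0.0363
grip_force: 59.6
```

Call:
{"op": "carry_out", "data": {"plan": "0 0 0 0 0 -2 -1; 0 0 0 0 0 -4 -1; 0 0 0 0 0 -5 -1; 0 0 0 0 0 -4 -1; 0 0 0 0 0 0 -1"}}

```text
clock: 11.42
position: [0.6204, 0.0919, 0.2359]
tool_rot: [0.001, 1.0, 0.001, 0.004]
contact_force: [-0.7, 0.1, -0.8]
grip_width: 0.0363
grip_force: 60.1
```

Call:
{"op": "carry_out", "data": {"plan": "0 0 0 -0.8 -5.2 0 -1; 0 0 0 -0.8 -5.2 0 -1; 0 0 0 -0.8 -5.2 0 -1; 0 0 0 -0.8 -5.2 0 -1; 0 0 0 0 0 0 -1"}}

```text
clock: 12.05
position: [0.6488, -0.1232, 0.2305]
tool_rot: [0.005, 1.0, -0.002, -0.001]
contact_force: [-0.0, 0.9, -0.5]
grip_width: 0.0356
grip_force: 60.2
```

```bash
python3 - <<'E'
from h import *
fr=look("cartridge",("top","side")); save(fr,"s3.png"); look("basket",("side","wrist"))
E
```

```text
tcp [ 0.6488 -0.1232  0.2305]
side cartridge 0.8 ztop 0.248 circ (0.6454 -0.1117) d 0.025  box ctr (0.6433 -0.1118) ext 0.007 0.024
tcp [ 0.6498 -0.1144  0.2303]
side basket 0.82 ztop 0.075 circ (0.6511 -0.1166) d 0.061  box ctr (0.6507 -0.1171) ext 0.057 0.059
wrist basket 0.67 ztop 0.074 circ (0.6511 -0.1162) d 0.059  box ctr (0.6451 -0.1163) ext 0.046 0.058
```

View pics/s3.png

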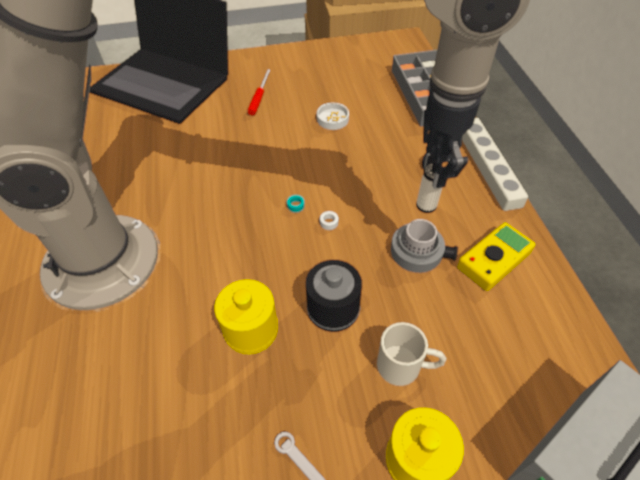

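The cartridge (429,192) hangs upright over the basket (420,235). Lowering it in.

Call:
{"op": "carry_out", "data": {"plan": "0 0 0 -0.2 -0.2 4 -1; 0 0 0 0 0 4 -1; 0 0 0 0 0 3 -1; 0 0 0 0 0 1.5 -1; 0 0 0 0 0 0 -1"}}

```text
clock: 13.08
position: [0.6517, -0.1178, 0.1052]
tool_rot: [0.0, 1.0, 0.0, -0.001]
contact_force: [-0.2, 0.2, -1.2]
grip_width: 0.0361
grip_force: 60.2
```

Call:
{"op": "carry_out", "data": {"plan": "0 0 0 0 0 0.7 -1; 0 0 0 0 0 0.6 -1; 0 0 0 0 0 0 -1"}}

```text
clock: 13.45
position: [0.6519, -0.1182, 0.0927]
tool_rot: [0.0, 1.0, 0.0, -0.0]
contact_force: [-0.1, -0.3, -1.6]
grip_width: 0.0358
grip_force: 60.2
```

Call:
{"op": "carry_out", "data": {"plan": "0 0 0 0 0.1 0.2 -1; 0 0 0 0 0 0.1 -1; 0 0 0 0 0 0 -1"}}

```text
clock: 13.82
position: [0.6523, -0.117, 0.0901]
tool_rot: [0.0, 1.0, 0.0, 0.0]
contact_force: [-1.4, 0.7, 1.2]
grip_width: 0.0359
grip_force: 60.4
```

Call:
{"op": "carry_out", "data": {"plan": "0 0 0 0 0 0 0.2; 0 0 0 0 0 0 1; 0 0 0 0 0 0 1; 0 0 0 0 0 0 1; 0 0 0 0 0 -4 1"}}

```text
clock: 14.45
position: [0.6496, -0.1167, 0.1271]
tool_rot: [0.0, 1.0, 0.0, -0.003]
contact_force: [1.0, 1.2, 0.1]
grip_width: 0.0855
grip_force: 0.0
```

Call:
{"op": "carry_out", "data": {"plan": "0 0 0 0 0 -4 1; 0 0 0 0 0 -4 1; 0 0 0 4.1 3 0 1; 0 0 0 4.1 3 0 1; 0 0 0 0 0 0 1"}}

```text
clock: 15.08
position: [0.5673, -0.0545, 0.2096]
tool_rot: [-0.001, 1.0, 0.001, -0.001]
contact_force: [0.8, -0.5, 0.1]
grip_width: 0.0855
grip_force: 0.0
```

```bash
python3 - <<'E'
from h import *
look("cartridge"); look("basket"); look("collar")
E
```

```text
tcp [ 0.5673 -0.0545  0.2096]
side cartridge 0.82 ztop 0.116 circ (0.6510 -0.1173) d 0.016  box ctr (0.6507 -0.1173) ext 0.014 0.013
wrist cartridge 0.93 ztop 0.116 circ (0.6507 -0.1156) d 0.014  box ctr (0.6500 -0.1156) ext 0.011 0.013
wrist cartridge 0.36 ztop 0.090 circ (0.5406 -0.3462) d 0.077  box ctr (0.5397 -0.3416) ext 0.073 0.064
tcp [ 0.571  -0.0581  0.2098]
top basket 0.36 ztop 0.122 circ (0.4494 -0.2093) d 0.030  box ctr (0.4489 -0.2086) ext 0.027 0.027
side basket 0.7 ztop 0.075 circ (0.6510 -0.1171) d 0.061  box ctr (0.6516 -0.1183) ext 0.059 0.056
wrist basket 0.6 ztop 0.074 circ (0.6513 -0.1161) d 0.061  box ctr (0.6490 -0.1162) ext 0.054 0.058
tcp [ 0.5702 -0.0574  0.2096]
side collar 0.77 ztop 0.021 circ (0.4264 0.0629) d 0.040  box ctr (0.4258 0.0626) ext 0.037 0.037
side collar 0.5 ztop 0.022 circ (0.4883 -0.0007) d 0.042  box ctr (0.4882 -0.0007) ext 0.037 0.038
wrist collar 0.89 ztop 0.020 circ (0.4893 -0.0004) d 0.040  box ctr (0.4894 -0.0010) ext 0.037 0.038
wrist collar 0.8 ztop 0.019 circ (0.4260 0.0640) d 0.041  box ctr (0.4265 0.0637) ext 0.038 0.038
```

Cartridge seated (stub tip 116 mm). The silver collar is at (0.489,-0.001).

Call:
{"op": "carry_out", "data": {"plan": "0 0 0 4.05 2.85 0 1; 0 0 0 4.05 2.85 2 1; 0 0 0 0 0 5 1; 0 0 0 0 0 5 1; 0 0 0 0 0 0 1"}}

```text
clock: 16.6
position: [0.4864, -0.0003, 0.0873]
tool_rot: [0.0, 1.0, -0.001, -0.004]
contact_force: [0.4, -0.5, 0.8]
grip_width: 0.0854
grip_force: 0.0
```

```bash
python3 - <<'E'
from h import *
vision.grab_frame("top");vision.grab_frame("top")
look("collar",("wrist","side")); look("collar",("wrist",))
E
```

```text
tcp [ 4.898e-01 -2.000e-04  9.070e-02]
wrist collar 0.92 ztop 0.019 circ (0.4888 -0.0005) d 0.040  box ctr (0.4884 -0.0002) ext 0.038 0.037
wrist collar 0.92 ztop 0.019 circ (0.4256 0.0638) d 0.040  box ctr (0.4257 0.0636) ext 0.037 0.037
side collar 0.79 ztop 0.021 circ (0.4890 -0.0017) d 0.041  box ctr (0.4885 -0.0011) ext 0.036 0.038
side collar 0.68 ztop 0.021 circ (0.4255 0.0624) d 0.039  box ctr (0.4269 0.0629) ext 0.035 0.037
tcp [ 0.4906 -0.      0.0916]
wrist collar 0.88 ztop 0.019 circ (0.4885 -0.0002) d 0.040  box ctr (0.4881 0.0001) ext 0.037 0.037
wrist collar 0.61 ztop 0.019 circ (0.4258 0.0641) d 0.040  box ctr (0.4259 0.0638) ext 0.037 0.038
```

Call:
{"op": "carry_out", "data": {"plan": "0 0 0 0.2 0 4 1; 0 0 0 0 0 3 1; 0 0 0 0 0 0.6 1; 0 0 0 0 0 0 1; 0 0 0 0 0 0 -1"}}

```text
clock: 17.62
position: [0.4881, -0.0, 0.0149]
tool_rot: [0.0, 1.0, 0.0, 0.001]
contact_force: [-0.1, 0.4, -0.2]
grip_width: 0.07
grip_force: 0.0
```

Call:
{"op": "carry_out", "data": {"plan": "0 0 0 0 0 0 -1; 0 0 0 0 0 0 -1; 0 0 0 0 0 0 -1; 0 0 0 0 0 0 -1; 0 0 0 0 0 0 -1"}}

```text
clock: 18.25
position: [0.4877, 0.0, 0.015]
tool_rot: [0.001, 1.0, 0.0, 0.001]
contact_force: [-2.9, 0.2, 12.5]
grip_width: 0.0378
grip_force: 58.6
```

Call:
{"op": "carry_out", "data": {"plan": "0 0 0 0 0 -2 -1; 0 0 0 0 0 -5 -1; 0 0 0 0 0 -5 -1; 0 0 0 0 0 -3 -1; 0 0 0 0 0 0 -1"}}

```text
clock: 18.88
position: [0.4888, 0.0001, 0.1663]
tool_rot: [0.0, 1.0, 0.001, 0.003]
contact_force: [-0.1, 0.7, -0.8]
grip_width: 0.0372
grip_force: 60.4
```

Call:
{"op": "carry_out", "data": {"plan": "0 0 0 -4.05 -2.9 -2 -1; 0 0 0 -4.05 -2.9 0 -1; 0 0 0 -4.05 -2.9 0 -1; 0 0 0 -4.05 -2.9 0 -1; 0 0 0 0 0 0 -1"}}

```text
clock: 19.5
position: [0.6502, -0.1195, 0.1817]
tool_rot: [0.002, 1.0, -0.001, -0.001]
contact_force: [-0.5, 0.1, -0.9]
grip_width: 0.0377
grip_force: 60.4
```

```bash
python3 - <<'E'
from h import *
vision.grab_frame("top");vision.grab_frame("top")
look("collar",("side","wrist")); fr=look("cartridge",("side","wrist")); save(fr,"w4.png")
E
```

```text
tcp [ 0.6481 -0.1163  0.1818]
side collar 0.76 ztop 0.188 circ (0.6429 -0.1163) d 0.037  box ctr (0.6411 -0.1168) ext 0.023 0.032
side collar 0.67 ztop 0.022 circ (0.4258 0.0635) d 0.041  box ctr (0.4246 0.0640) ext 0.035 0.039
wrist collar 0.75 ztop 0.187 circ (0.6488 -0.1153) d 0.040  box ctr (0.6485 -0.1156) ext 0.038 0.036
tcp [ 0.6483 -0.1151  0.1835]
side cartridge 0.87 ztop 0.116 circ (0.6513 -0.1177) d 0.015  box ctr (0.6508 -0.1187) ext 0.014 0.012
wrist cartridge 0.78 ztop 0.116 circ (0.6431 -0.1158) d 0.027  box ctr (0.6426 -0.1162) ext 0.024 0.013
```

View pics/w4.png

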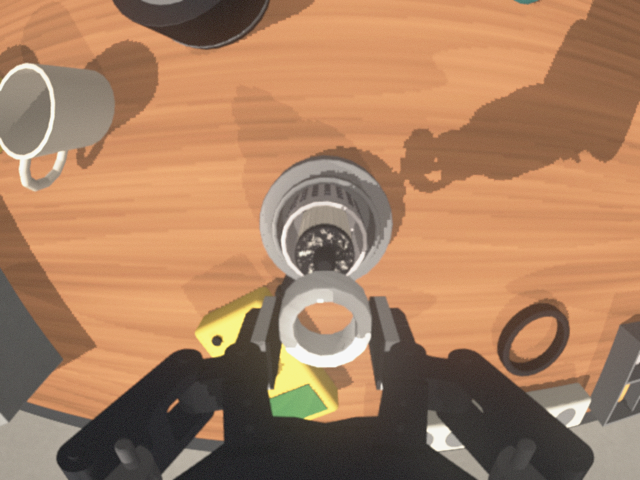

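The collar (326,320) is held flat, and the cartridge stub in the basket is at (325,255). Lowering onto the stub.

Call:
{"op": "carry_out", "data": {"plan": "0 0 0 -0.25 -0.15 2 -1; 0 0 0 0 0 1.5 -1; 0 0 0 0 0 0 -1; 0 0 0 0 0 1.5 -1; 0 0 0 0 0 1 -1"}}

```text
clock: 20.62
position: [0.6513, -0.1177, 0.1227]
tool_rot: [0.0, 1.0, 0.0, -0.0]
contact_force: [0.6, -0.6, -0.6]
grip_width: 0.0373
grip_force: 60.4
```

Call:
{"op": "carry_out", "data": {"plan": "0 0 0 0 0 0.5 -1; 0 0 0 0 0 0 -1; 0 0 0 0 0 0 -1"}}

```text
clock: 21.0
position: [0.6519, -0.1178, 0.1192]
tool_rot: [0.0, 1.0, -0.0, 0.0]
contact_force: [-0.6, -0.6, -0.8]
grip_width: 0.0376
grip_force: 60.4
```

Call:
{"op": "carry_out", "data": {"plan": "0 0 0 0.05 0.05 0.4 -1; 0 0 0 0 0 0.15 -1; 0 0 0 0 0 0 -1"}}

```text
clock: 21.38
position: [0.6511, -0.1172, 0.1133]
tool_rot: [0.0, 1.0, 0.0, -0.0]
contact_force: [-1.0, 0.3, -0.4]
grip_width: 0.0374
grip_force: 60.4
```

Call:
{"op": "carry_out", "data": {"plan": "0 0 0 0 0 0.1 -1; 0 0 0 0 0 0 -1"}}

```text
clock: 21.62
position: [0.6517, -0.1172, 0.1132]
tool_rot: [0.0, 1.0, 0.0, 0.001]
contact_force: [-1.7, 1.2, 5.7]
grip_width: 0.0378
grip_force: 60.9
```

Contact. I release and rise.

Call:
{"op": "carry_out", "data": {"plan": "0 0 0 0 0 0 0.2; 0 0 0 0 0 0 1; 0 0 0 0 0 0 1; 0 0 0 0 0 0 1; 0 0 0 0 0 -4 1"}}

```text
clock: 22.25
position: [0.6487, -0.1166, 0.1495]
tool_rot: [0.0, 1.0, 0.0, -0.003]
contact_force: [0.7, -0.7, 0.2]
grip_width: 0.0853
grip_force: 0.0
```

Call:
{"op": "carry_out", "data": {"plan": "0 0 0 0 0 -5 1; 0 0 0 5 -2.3 -2 1; 0 0 0 5 -2.3 0 1; 0 0 0 0 0 0 1; 0 0 0 0 0 0 1"}}

```text
clock: 22.88
position: [0.5515, -0.1628, 0.2226]
tool_rot: [0.0, 1.0, 0.0, 0.0]
contact_force: [-0.8, 0.2, -0.4]
grip_width: 0.0853
grip_force: 0.0
```

```bash
python3 - <<'E'
from h import *
fr=look("collar"); save(fr,"w5.png"); look("dome",("side","wrist")); look("canister",("side","wrist")); look("cartridge",("side",))
E
```

```text
tcp [ 0.5515 -0.1628  0.2226]
side collar 0.65 ztop 0.022 circ (0.4268 0.0643) d 0.042  box ctr (0.4260 0.0643) ext 0.038 0.040
side collar 0.53 ztop 0.119 circ (0.6532 -0.1183) d 0.043  box ctr (0.6525 -0.1183) ext 0.038 0.039
wrist collar 0.88 ztop 0.117 circ (0.6529 -0.1171) d 0.042  box ctr (0.6522 -0.1182) ext 0.038 0.037
wrist collar 0.58 ztop 0.019 circ (0.4256 0.0635) d 0.041  box ctr (0.4264 0.0633) ext 0.036 0.038
tcp [ 0.5517 -0.1626  0.222 ]
side dome 0.96 ztop 0.123 circ (0.5232 -0.5052) d 0.031  box ctr (0.5228 -0.5057) ext 0.028 0.028
side dome 0.82 ztop 0.123 circ (0.4523 -0.2118) d 0.031  box ctr (0.4514 -0.2119) ext 0.028 0.028
wrist dome 0.85 ztop 0.123 circ (0.4521 -0.2116) d 0.031  box ctr (0.4521 -0.2111) ext 0.028 0.028
wrist dome 0.7 ztop 0.095 circ (0.5289 -0.4861) d 0.093  box ctr (0.5299 -0.4737) ext 0.082 0.039
tcp [ 0.5512 -0.163   0.2222]
side canister 0.96 ztop 0.047 circ (0.6510 -0.1169) d 0.084  box ctr (0.6508 -0.1191) ext 0.081 0.076
wrist canister 0.66 ztop 0.046 circ (0.6513 -0.1155) d 0.084  box ctr (0.6441 -0.1156) ext 0.068 0.082
tcp [ 0.5511 -0.1631  0.2223]
```

View pics/w5.png

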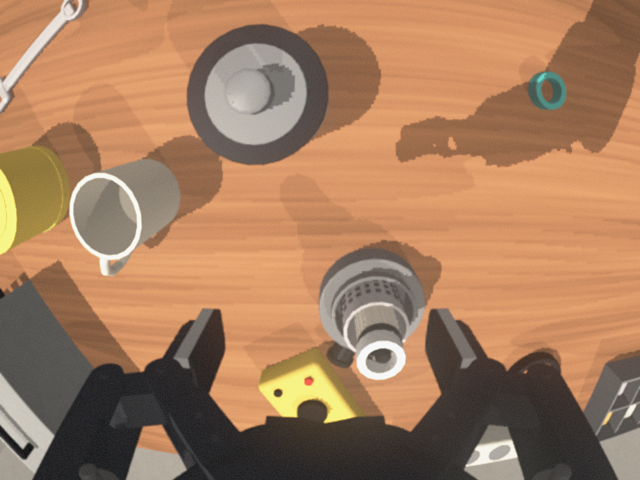

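The collar (380,358) lies flat over the stub, top at 117 mm. The black dome's knob is at (248,92) in the wrist view, i.e. (0.452,-0.2115). Fetching the dome.

Call:
{"op": "carry_out", "data": {"plan": "0 0 0 4.95 -2.4 0 1; 0 0 0 4.95 -2.4 0 1; 0 0 0 0 0 3 1; 0 0 0 0 0 0 1; 0 0 0 0 0 0 1"}}

```text
clock: 24.3
position: [0.4529, -0.2109, 0.193]
tool_rot: [-0.0, 1.0, -0.0, 0.0]
contact_force: [0.7, -0.3, 0.8]
grip_width: 0.0853
grip_force: 0.0
```

```bash
python3 - <<'E'
from h import *
look("dome",("wrist",)); print(robot.observe()["position"])
E
```

```text
tcp [ 0.4529 -0.2109  0.193 ]
wrist dome 0.96 ztop 0.120 circ (0.5236 -0.5032) d 0.030  box ctr (0.5235 -0.5000) ext 0.028 0.021
wrist dome 0.86 ztop 0.105 circ (0.2988 -0.2230) d 0.025  box ctr (0.3027 -0.2227) ext 0.006 0.023
[ 0.45319368 -0.21090492  0.19314966]
```

Call:
{"op": "carry_out", "data": {"plan": "0 0 0 0.1 0 4 1; 0 0 0 0 0 3 1; 0 0 0 0 0 1.4 1; 0 0 0 0 0 0 1; 0 0 0 0 0 0 -1"}}

```text
clock: 25.02
position: [0.452, -0.2114, 0.1094]
tool_rot: [0.0, 1.0, -0.0, 0.001]
contact_force: [-0.1, 0.1, 1.7]
grip_width: 0.0698
grip_force: 0.0
```

Call:
{"op": "carry_out", "data": {"plan": "0 0 0 0 0 0 -1; 0 0 0 0 0 0 -1; 0 0 0 0 0 0 -1; 0 0 0 0 0 0 -1; 0 0 0 0 0 0 -1"}}

```text
clock: 25.65
position: [0.4514, -0.2111, 0.1092]
tool_rot: [0.0, 1.0, 0.0, 0.001]
contact_force: [-1.7, 1.0, 6.9]
grip_width: 0.0282
grip_force: 58.9
```

Call:
{"op": "carry_out", "data": {"plan": "0 0 0 0 0 -2 -1; 0 0 0 0 0 -5 -1; 0 0 0 0 0 -5 -1; 0 0 0 0 0 -3 -1; 0 0 0 0 0 0 -1"}}

```text
clock: 26.28
position: [0.4522, -0.2115, 0.2606]
tool_rot: [0.0, 1.0, -0.0, 0.003]
contact_force: [-0.1, 0.5, -2.0]
grip_width: 0.0282
grip_force: 59.5
```

Call:
{"op": "carry_out", "data": {"plan": "0 0 0 -4 1.9 -2 -1; 0 0 0 -4 1.9 0 -1; 0 0 0 -4 1.9 0 -1; 0 0 0 -4 1.9 0 -1; 0 0 0 -3.9 1.9 0 -1"}}

```text
clock: 26.9
position: [0.6505, -0.1154, 0.2759]
tool_rot: [0.0, 1.0, 0.0, -0.002]
contact_force: [0.3, -0.3, -0.9]
grip_width: 0.0279
grip_force: 59.5
```

Call:
{"op": "carry_out", "data": {"plan": "0 0 0 0 0 0 -1; 0 0 0 0 0 0 -1; 0 0 0 0 0 0 -1"}}

```text
clock: 27.28
position: [0.6489, -0.1174, 0.2778]
tool_rot: [0.001, 1.0, -0.0, -0.001]
contact_force: [0.1, -0.0, -1.1]
grip_width: 0.028
grip_force: 59.5
```

```bash
python3 - <<'E'
from h import *
s=robot.observe(); print(s["position"],s["tool_rot"].round(4))
fr=vision.grab_frame("wrist"); 
for r in vision.masks_of("dome",fr)[:3]:
    P=wcloud(fr,s,r["pixels"]); print(r["conf"],fit(P)); Q=P[(P[:,2]<P[:,2].max()-.03)]; 
    if len(Q)>50: print("  flange",fit(Q))
fr=vision.grab_frame("side"); save(fr,"s6.png")
for r in vision.masks_of("canister",fr)[:2]: print("can",fit(cloud(fr,r["pixels"])))
for r in vision.masks_of("dome",fr)[:3]:
    P=cloud(fr,r["pixels"]); print(r["conf"],fit(P),P.min(0),P.max(0))
E
```

```text
[ 0.6488655  -0.11743989  0.27776111] [ 1.3e-03  1.0e+00 -1.0e-04 -7.0e-04]
0.91 ztop 0.291 circ (0.6406 -0.1176) d 0.056  box ctr (0.6485 -0.1180) ext 0.028 0.027
  flange ztop 0.270 circ (0.6442 -0.1192) d 0.095  box ctr (0.6341 -0.1182) ext 0.045 0.069
0.84 ztop 0.096 circ (0.5301 -0.4449) d 0.126  box ctr (0.5266 -0.4697) ext 0.086 0.032
  flange ztop 0.066 circ (0.5254 -0.4933) d 0.099  box ctr (0.5255 -0.4720) ext 0.095 0.036
can ztop 0.047 circ (0.6512 -0.1164) d 0.084  box ctr (0.6512 -0.1185) ext 0.082 0.077
0.96 ztop 0.123 circ (0.5229 -0.5054) d 0.031  box ctr (0.5229 -0.5057) ext 0.028 0.028 [ 0.47138595 -0.55549008 -0.00206694] [ 0.60276715 -0.45540791  0.12603365]
0.64 ztop 0.123 circ (0.2896 -0.2226) d 0.031  box ctr (0.2903 -0.2230) ext 0.027 0.029 [ 0.24002992 -0.274661   -0.00100396] [ 0.34058062 -0.17119029  0.12764164]
0.55 ztop 0.279 circ (0.6389 -0.1165) d 0.035  box ctr (0.6418 -0.1173) ext 0.015 0.031 [ 0.59758933 -0.17088598 -0.00074327] [0.8030151  0.01781953 0.3073481 ]
```

View pics/s6.png

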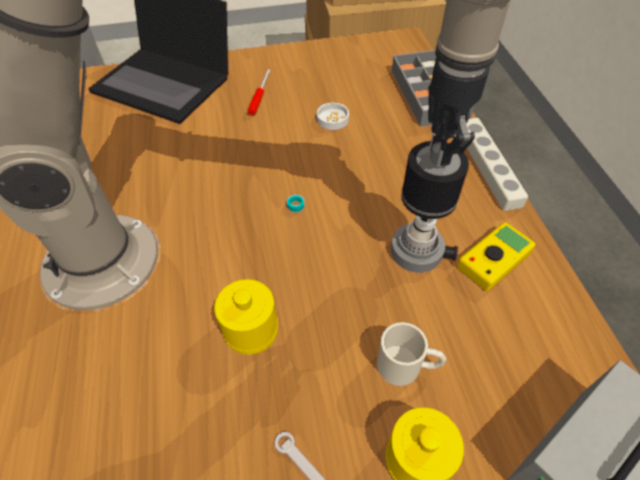

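The dome (435,180) hangs level above the stack (420,240). I centre it and lower.

Call:
{"op": "carry_out", "data": {"plan": "0 0 0 -0.2 0.1 4 -1; 0 0 0 0 0 4 -1; 0 0 0 0 0 3 -1; 0 0 0 0 0 0 -1; 0 0 0 0 0 0 -1"}}

```text
clock: 28.15
position: [0.6529, -0.1156, 0.1698]
tool_rot: [0.001, 1.0, -0.0, 0.001]
contact_force: [-0.2, -0.3, -0.2]
grip_width: 0.0282
grip_force: 59.5
```

```bash
python3 - <<'E'
from h import *
print(robot.observe()["position"]); vision.grab_frame("top"); vision.grab_frame("top")
s=robot.observe(); print(s["position"],s["contact_force"])
fr=vision.grab_frame("wrist"); save(fr,"w7.png")
E
```

```text
[ 0.65293572 -0.11556571  0.16982795]
[ 0.65325195 -0.11552679  0.17033153] [-0.83304721 -0.16803617 -0.87389511]
```

View pics/w7.png

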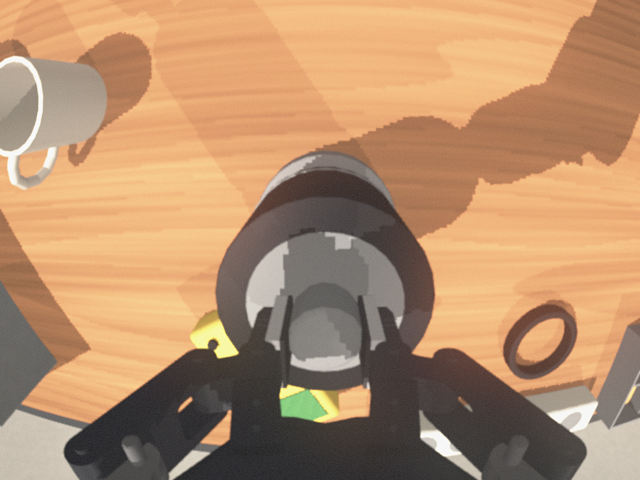

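The dome (325,290) is level and in line with the canister (325,165). A small correction, then down past the rim.

Call:
{"op": "carry_out", "data": {"plan": "0 0 0 0.15 -0.08 0.8 -1; 0 0 0 0 0 0.8 -1; 0 0 0 0 0 0 -1"}}

```text
clock: 28.68
position: [0.6498, -0.1159, 0.1511]
tool_rot: [0.0, 1.0, 0.0, -0.001]
contact_force: [-0.4, -0.5, -1.5]
grip_width: 0.028
grip_force: 59.5
```

Call:
{"op": "carry_out", "data": {"plan": "0 0 0 0 0 0.5 -1; 0 0 0 0 0 0.4 -1; 0 0 0 0 0 0 -1"}}

```text
clock: 29.05
position: [0.6503, -0.116, 0.1428]
tool_rot: [0.0, 1.0, 0.0, -0.0]
contact_force: [0.4, 0.3, -1.8]
grip_width: 0.0281
grip_force: 59.5
```

Call:
{"op": "carry_out", "data": {"plan": "0 0 0 -0.05 0 0.15 -1; 0 0 0 0 0 0.1 -1; 0 0 0 0 0 0 -1"}}

```text
clock: 29.42
position: [0.6512, -0.1161, 0.1413]
tool_rot: [0.0, 1.0, 0.0, 0.0]
contact_force: [-2.1, -0.1, 3.3]
grip_width: 0.0278
grip_force: 60.0
```

Call:
{"op": "carry_out", "data": {"plan": "0 0 0 0 0 0 0.2; 0 0 0 0 0 0 1; 0 0 0 0 0 0 1; 0 0 0 0 0 0 1; 0 0 0 0 0 -4 1"}}

```text
clock: 30.05
position: [0.6488, -0.1154, 0.178]
tool_rot: [0.0, 1.0, 0.0, -0.003]
contact_force: [0.6, 0.0, -0.2]
grip_width: 0.0849
grip_force: 0.0
```

Call:
{"op": "carry_out", "data": {"plan": "0 0 0 0 0 -5 1; 0 0 0 5 3 -3 1; 0 0 0 5 3 0 1; 0 0 0 0 0 0 1; 0 0 0 0 0 0 1"}}

```text
clock: 30.68
position: [0.5539, -0.0575, 0.2598]
tool_rot: [0.0, 1.0, -0.0, 0.001]
contact_force: [-0.1, -0.2, 0.6]
grip_width: 0.0852
grip_force: 0.0
```

```bash
python3 - <<'E'
from h import *
vision.grab_frame("top")
for n in ("top","side","wrist"):
    s=robot.observe(); fr=vision.grab_frame(n)
    if n!="top": save(fr,n+"8.png")
    for q in ("dome","canister"):
      for r in vision.masks_of(q,fr)[:3]:
        P=wcloud(fr,s,r["pixels"]) if n=="wrist" else cloud(fr,r["pixels"])
        if len(P)<50 or abs(np.median(P[:,0])-.65)>.06: continue
        print(n,q,round(r["conf"],2),fit(P))
        Q=P[(P[:,2]>.121)&(P[:,2]<.131)]
        if q=="dome": print("  flat",fit(Q,.01)); A=np.c_[Q[:,:2],np.ones(len(Q))]; print("  tilt",np.linalg.lstsq(A,Q[:,2],rcond=None)[0][:2].round(3))
E
```

```text
top dome 0.8 ztop 0.151 circ (0.5999 -0.1191) d 0.119  box ctr (0.5998 -0.1211) ext 0.117 0.014
  flat ztop 0.130 circ (0.6524 -0.1386) d 0.088  box ctr (0.6530 -0.1416) ext 0.080 0.045
  tilt [-0.009  0.031]
top canister 0.49 ztop 0.034 circ (0.6083 -0.1418) d 0.038  box ctr (0.6083 -0.1418) ext 0.022 0.030
side dome 0.55 ztop 0.154 circ (0.6515 -0.1175) d 0.032  box ctr (0.6505 -0.1178) ext 0.028 0.028
  flat ztop 0.130 circ (0.6509 -0.1167) d 0.105  box ctr (0.6504 -0.1183) ext 0.097 0.096
  tilt [0.003 0.01 ]
side canister 0.84 ztop 0.034 circ (0.6597 -0.1289) d 0.132  box ctr (0.6607 -0.1363) ext 0.125 0.066
wrist dome 0.65 ztop 0.154 circ (0.6057 -0.1103) d 0.124  box ctr (0.6087 -0.1155) ext 0.113 0.029
  flat ztop 0.128 circ (0.6523 -0.1159) d 0.104  box ctr (0.6501 -0.1093) ext 0.097 0.082
  tilt [ 0.006 -0.006]
```

View pics/side8.png

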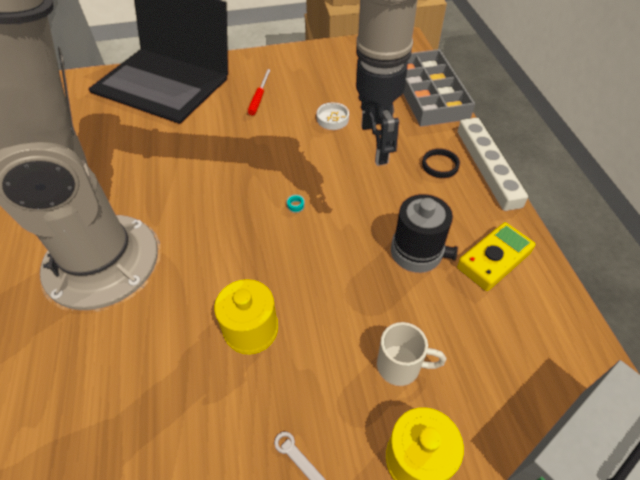

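The dome (424,230) sits level on the canister: knob top at 154 mm, centred within 1 mm, tilt at most 0.01. The mug and tin haven't moved, and the gripper is clear.

```bash
python3 -c "
from cell import job; print(job.finish_job())"
```

```text
the job is handed in; nothing more can be done
None
```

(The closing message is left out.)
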